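# Refit a ball valve's wing handle and close the valve

### The arm

A 6-joint arm with a two-finger parallel gripper is mounted at the origin on the work surface. World frame = base frame: x ahead of the robot, y to its left, z up, the work surface at z = 0. Lengths are in m, angles in rad, forces in N, time in s.
With the tool pointing down it reaches from about 0.325 to 0.9 m from the base axis. Payload 6.1 kg.
Tool frame: the origin (TCP) lies on the centre line of the jaws, within the pads' length; the fingertips stand 17 mm ahead of it and the grasp point (between the pads) lies 2 mm behind it; z points along the fingers, x is the direction in which the jaws open and shut, and the axes are right-handed (so a half turn about z gives the same grasp; the last joint's range is limited). The gripper opens to 87 mm and grips with 3 to 60 N. Pads are 19 mm wide; open, the fingers measure 117 mm over their backs; the gripper's body (75 mm by 190 mm) begins 51 mm behind the grasp point.
Start: joints at [1.022, 0.22, 1.526, -0, 1.395, -0.126], TCP at [0.256, 0.57, 0.24] pointing down, gripper open.
Joint ranges: [-2.98, 2.98], [-0.91, 2.08], [0.09, 2.57], [-1.24, 4.39], [0.2, 2.65], [-2.68, 2.68]. Speed limits (rad/s): [2.57, 2.57, 3.01, 3.14, 3.14, 3.14].

### API

Orientations are given as a unit quaternion [w, x, y, z].
In Python, from station import bot gives the robot as it stands.
- The arm moves only by the tool carry_out, never from a script. Its argument "rows" is a list of rows, each a list of 6 numbers: the shift along the tool's x, y, z in cm, then the turn, a rotation vector about the tool's x, y, z in units of 5 degrees (1.0 is 5 degrees). A call has 1 to 20 rows; each row is the pose to reach, as a shift and turn from the pose measured when the call began, along the tool's axes at that moment; what a row does not reach only later rows make up. A row lasts 1/12 s, in which the tool goes at most 41.7 mm and 7.16 degrees, less where a joint would pass 70% of its speed; a pose out of reach is approached as far as the arm can. A call with a gripper value outside its range is refused whole. "hand" is the opening, from -1 (shut) to 1 (fully open), set as the call begins (left out, the last holds). The fingers move at their own pace and stop on an object; the grip force is fixed at half the most. Time passes only in rows, so rows that repeat a pose let the fingers close. It gives the time, the measured TCP pose, the force and the opening at its end, in the units of the state.
- bot.sense(): the state, without advancing time (a new reading comes with each control period).
- bot.capture(name): name is "scene" or "top" or "wrist"; returns a dict with "pixels" (400x640x3 uint8, blue, green, red), "range_z" (400x640 float32, m along the optical axis (not along the pixel's ray), 0 where there is no reading), "camera_matrix" (3x3 intrinsics, pixels), "rvec" (rotation vector, rad) and "tvec" (3), from world to camera coordinates, as OpenCV has them; the wrist camera has in their place "hand_eye" (4x4, takes a point from camera to tool coordinates, whose origin is the TCP and whose axes are the tool frame's). Camera axes: x right, y down, z forward; pixel columns grow to the right and rows downward; lengths in m; the calibration is good to about 2 mm. The wrist camera is an equidistant fisheye: a pixel r from the principal point sees the ray r / f radians off the axis. A picture is of the moment at which its call begins: read the wrist's pose just before it.
- bot.job_done(): hands the job in, once; it reports no verdict.
The state is a dict: "time_s": time; "q": joint angles; "qd": joint speeds; "joint_torque": joint torques, N m; "ee_pos": TCP position; "tcp_rot": TCP orientation; "contact_force": force on the tool from outside, world axes, zero at the start; "torque": the same for the moment, N m; "width": finger opening in m.
Only numpy, scipy, OpenCV 4.12 (cv2) and the standard library are available. Lean on these libraries where they do the work, as an engineer would, in place of code of your own. Each camera call takes 0.05 s, during which the arm holds its last target.

### The job

Put the loose red wing handle back on the stem of the brass ball valve: rest its socket on the stem, and with a light downward push (never more than about 3 kg) turn it slowly until it drops over the stem's flats, then seat it fully down on the gland. Then use the handle to close the valve, a turn clockwise seen from above until the handle stands square across the pipe, without wrenching it against the stop. Let go and leave the other things on the bench where they are.

Things in the scene. Friction and masses are not known exactly. Their poses are not given: they have to be found in the camera images.
- handle_mid (a point): Loose red cast wing handle, 0.2 to 0.4 kg, standing upright; this point is on its axis half-way up, 32 mm above its underside. z up. Along x on top: a cross bar 100 mm long, 14 mm thick (y), from 46 to 64 mm above the underside, on a flat web 40 mm long, also 14 mm thick, from 31 to 46 mm. Grip it there across the 14 mm (y). Half a turn about z gives the same handle.
- handle: The same handle; this point is the centre of its underside, axes as handle_mid. Its boss is 40 mm (x) by 34 mm (y), 31 mm high, with a socket open at the underside, 26 mm deep, 23.8 mm (x) by 13.8 mm (y).
- valve: Brass ball valve clamped in a grey steel cradle screwed to the bench: cannot move. Origin on the bench under the stem axis; x is the pipe axis, z up. Base plate 240 mm (x) by 130 mm (y); body 95 mm wide, crown 118 mm above the bench. Open, the handle lies along the pipe; closing is a quarter turn clockwise seen from above, to a stop at the square position.
- stem_top (a point): Centre of the steel stem's top, 150 mm above the bench, with the axes of the valve (they do not turn with the stem). Section 22 by 12 mm, 22 mm tall, its top 2 mm bevelled in by 1.3 mm a side. It enters the socket with 0.9 mm play a side, within 5 degrees of true. Left part-open: its long side is 3 to 69 degrees clockwise (from above) of the pipe axis; the angle is not given.
- gland_face (a point): Centre of the steel gland face, a 45 mm disc round the foot of the stem, 128 mm above the bench, 22 mm below stem_top, axes of the valve body. The handle's underside rests on it when fully home. Packing friction of 0.3 N m holds the stem at its angle while a handle is turned on its top with a light push.
- adapter: Brass hex adapter, 42 mm across, 34 mm high, loose on the bench; origin at its underside. Not to be disturbed.
- elbow: Brass elbow fitting, 30 mm wide, 50 mm high, loose on the bench; origin at its underside. Not to be disturbed.
- sealant: Blue jar of thread sealant with a white cap, 44 mm in diameter, 70 mm high; origin at its underside. Not to be disturbed.
There are look-alikes about, which are no part of the job. Of the things that look like the handle, take the one that is nearest to the robot's base at the start.

How it is judged:
On the way, in this order (a step that is already met when the one before it is completed fails the run):
1. the handle is fully home on the stem (z of handle in the frame of gland_face below 0.003 m and horizontal distance between handle and gland_face below 0.004 m and angle between handle's own z axis and vertical below 0.08 rad), for 0.2 s.
2. the seated handle is turned square across the pipe (z of handle in the frame of gland_face below 0.004 m and horizontal distance between handle and gland_face below 0.004 m and angle between the x axis of handle and the y axis of gland_face, either way round below 0.14 rad), for 0.2 s.
At the end, for the whole second after the job is handed in: The handle sits on the stem with its underside within 3 mm of the gland face, centred within 4 mm and upright within 0.08 rad, its cross bar square across the pipe within 0.14 rad, at rest and let go (all of step 1 and angle between the x axis of handle and the y axis of gland_face, either way round below 0.14 rad and linear speed of handle below 0.02 m/s); the robot touches nothing.
It fails at once if the handle is pressed on the stem with more than 30 N before it has dropped over the flats (contact force between handle and valve above 30 N and z of handle in the frame of gland_face above 0.016 m).
It fails at once if the handle is wrenched on the stem with more than 120 N (contact force between handle and valve above 120 N).
It fails at once if a bystander is moved more than 15 mm (distance of any of adapter, elbow, sealant from where it was at the start of the episode above 0.015 m).
It also fails if it takes over 72 s, if anything falls off the work surface, if the arm or the gripper's body presses on something with over 40 N, if the wrist force passes 120 N, or if a joint passes its speed limit or range.

## Working session

There is one attempt and no reset: what is moved stays moved. The work goes in short steps, Python scripts to look and compute and a tool call to move; the robot and the scene stay as the last step left them, time stands still between calls to the robot, and variables do not carry over. Pictures are saved under pics/ and viewed, and the job is handed in when it is done.

Besides the shell and the picture viewer there is one more tool, called after "Request:" by a JSON object that holds its "method" and its "body". carry_out: Moves the arm, as the interface text tells. Its arguments: {"type":"object","properties":{"rows":{"type":"array"},"hand":{"type":"number"}},"required":["rows"]}

```bash
ls; mkdir -p pics; python3 - <<'E'
from station import bot
import cv2,numpy as np,pickle
print(bot.sense())
d={}
for n in ["scene","top","wrist"]:
    c=bot.capture(n); d[n]=c; cv2.imwrite(f"pics/{n}0.png",c["pixels"])
    print(n,c["camera_matrix"].tolist(),c.get("rvec"),c.get("tvec"),c.get("hand_eye"))
pickle.dump(d,open("c0.pkl","wb"))
E
```

```text
pics
{'time_s': 0.0, 'q': array([ 1.02189144e+00,  2.21235969e-01,  1.52761118e+00,  3.02148302e-05,
        1.39468561e+00, -1.26074181e-01]), 'qd': array([ 0.00046795, -0.00187413,  0.00021253,  0.00033326,  0.00111544,
       -0.00107996]), 'joint_torque': array([-3.70272155e-04, -4.94627953e+01, -3.87368560e+01,  6.96170144e-02,
        5.75449853e-02, -1.86660086e-04]), 'ee_pos': array([0.25613768, 0.56946419, 0.23843109]), 'tcp_rot': array([ 4.06707009e-04,  8.39746102e-01,  5.42978401e-01, -8.80800865e-04]), 'contact_force': array([-0.58829974,  0.81251452,  0.18125669]), 'torque': array([ 0.01268803, -0.03408205, -0.02908503]), 'width': 0.08682174616401436}
scene [[444.8114478095, 0.0, 317.3693216927728], [0.0, 444.8114478095, 195.76322334506256], [0.0, 0.0, 1.0]] [ 1.75066186  2.08611317 -0.58421363] [ 0.14707696 -0.46125119  1.41467449] None
top [[426.2759149375367, 0.0, 315.4132681373177], [0.0, 426.2759149375367, 201.65768788037465], [0.0, 0.0, 1.0]] [ 2.21020695 -2.17167034  0.08552804] [-0.06790097  0.6605117   1.01702589] None
wrist [[309.70691628693146, 0.0, 319.4961671289369], [0.0, 309.70691628693146, 204.67110547668958], [0.0, 0.0, 1.0]] None None [[ 9.99999913e-01 -1.71191821e-04  3.81478627e-04 -3.28452038e-04]
 [ 6.46454196e-05  9.64674212e-01  2.63445744e-01 -7.25629207e-02]
 [-4.13102350e-04 -2.63445696e-01  9.64674139e-01 -1.45790713e-01]
 [ 0.00000000e+00  0.00000000e+00  0.00000000e+00  1.00000000e+00]]
```

View pics/scene0.png

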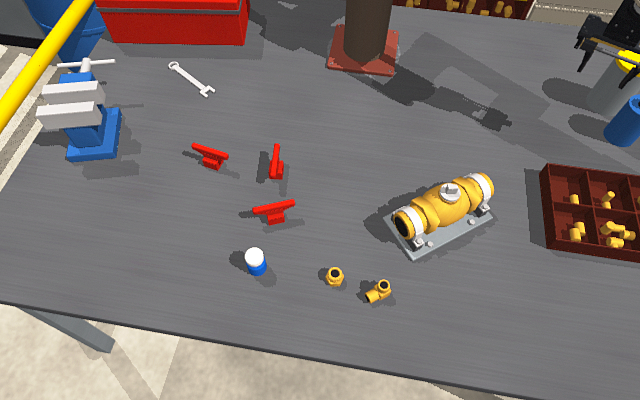

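View pics/top0.png

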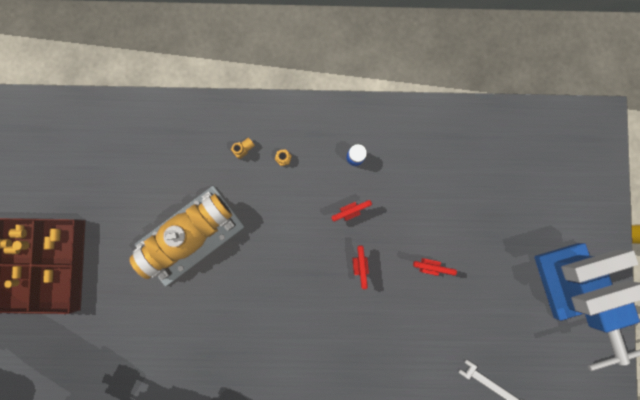

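View pics/wrist0.png

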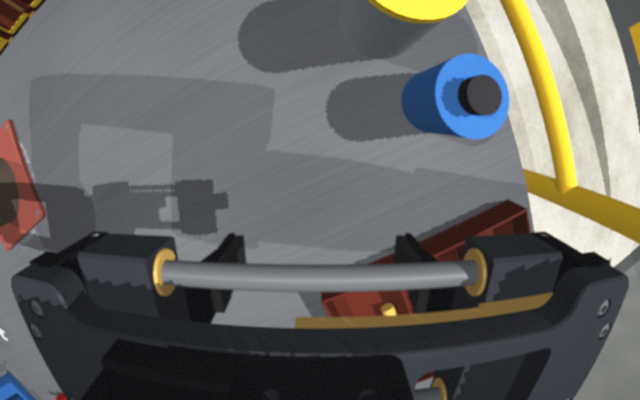

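The scene view shows three red handles at about (210,155), (276,162) and (273,211), and the valve at (450,205). In the top view the handles are at (435,268), (361,267) and (351,211), and the valve stem is at (174,236). Next I'll measure them.

```bash
cat > h.py <<'E'
import cv2,numpy as np,pickle
from scipy.spatial.transform import Rotation as R
def world(c):
    K=c["camera_matrix"];z=c["range_z"];v,u=np.indices(z.shape)
    P=np.stack([(u-K[0,2])/K[0,0]*z,(v-K[1,2])/K[1,1]*z,z],-1)
    Rm=cv2.Rodrigues(np.array(c["rvec"]))[0]
    return (P-np.array(c["tvec"]).ravel())@Rm
def red(c):
    p=c["pixels"].astype(int);return (p[...,2]>110)&(p[...,1]<70)&(p[...,0]<70)&(c["range_z"]>0)
def quatR(q): return R.from_quat([q[1],q[2],q[3],q[0]])
E
python3 - <<'E'
from h import *
d=pickle.load(open("c0.pkl","rb"))
for n in ["top","scene"]:
    c=d[n];W=world(c)
    k,l,s,_=cv2.connectedComponentsWithStats(red(c).astype(np.uint8))
    for i in range(1,k):
        if s[i,4]<60: continue
        p=W[l==i]
        t=p[(p[:,2]>.055)&(p[:,2]<.075)]
        print(n,s[i],"z",np.percentile(p[:,2],[1,50,99]).round(3),"med",np.median(p,0).round(3),len(t))
        if len(t)<10: continue
        r=cv2.minAreaRect((t[:,:2]*1000).astype(np.float32)); print("  rect",r, "r",np.hypot(*r[0]))
    # steel stem
    m=(W[...,2]>.140)&(W[...,2]<.156)&(c["range_z"]>0)
    k,l,s,_=cv2.connectedComponentsWithStats(m.astype(np.uint8))
    for i in range(1,k):
        if 10<s[i,4]<3000: p=W[l==i];print("   hi",s[i],p.mean(0).round(4),p.min(0).round(3),p.max(0).round(3))
x=[]
for n,b in (("top",(320,190,480,300)),("top",(120,180,250,290)),("scene",(180,135,310,235)),("scene",(380,160,510,260))):
    im=d[n]["pixels"][b[1]:b[3],b[0]:b[2]]; x.append(cv2.resize(im,(400,300),interpolation=cv2.INTER_CUBIC))
cv2.imwrite("pics/crop0.png",np.vstack([np.hstack(x[:2]),np.hstack(x[2:])]))
E
```

```text
top [332 201  40  20 372] z [0.005 0.063 0.069] med [ 0.641 -0.14   0.063] 237
  rect ((640.3540649414062, -139.91493225097656), (13.843600273132324, 98.98003387451172), 24.144798278808594) r 655.4613007293246
top [352 246  17  43 415] z [0.005 0.062 0.069] med [ 0.509 -0.165  0.062] 258
  rect ((508.9107666015625, -167.44383239746094), (97.64180755615234, 14.211210250854492), 5.827049732208252) r 535.7495733744815
top [413 258  44  18 438] z [0.    0.062 0.069] med [ 0.51  -0.335  0.062] 262
  rect ((509.96148681640625, -336.6066589355469), (100.4333267211914, 14.5806884765625), 79.65416717529297) r 611.0358098145732
   hi [165 232  13   8  67] [0.575  0.2501 0.1497] [0.568 0.24  0.14 ] [0.583 0.262 0.153]
   hi [567 250  61  31 175] [ 0.5319 -0.6419  0.148 ] [ 0.495 -0.721  0.14 ] [ 0.561 -0.597  0.156]
   hi [577 281  63  33 206] [ 0.4659 -0.6646  0.148 ] [ 0.428 -0.743  0.14 ] [ 0.495 -0.617  0.156]
   hi [595 313  10  19  81] [ 0.4081 -0.6595  0.1487] [ 0.39  -0.668  0.14 ] [ 0.428 -0.653  0.156]
scene [  94    0  147   10 1276] z [0.13  0.146 0.162] med [ 0.074 -0.567  0.146] 0
[... 1215 characters left out ...]
 -0.792  0.14 ] [ 0.113 -0.379  0.156]
   hi [346   9  45  18 219] [0.0505 0.0005 0.1479] [ 0.004 -0.063  0.14 ] [0.068 0.064 0.156]
   hi [613  58  16  18 112] [0.1189 0.6766 0.1483] [0.081 0.666 0.14 ] [0.142 0.693 0.156]
   hi [90 74  5  7 23] [ 0.4021 -0.6636  0.1506] [ 0.39  -0.669  0.141] [ 0.414 -0.659  0.156]
   hi [633  75   7   6  24] [0.1475 0.7152 0.147 ] [0.143 0.709 0.14 ] [0.151 0.724 0.156]
   hi [ 45  87  58  16 279] [ 0.4708 -0.6772  0.1481] [ 0.428 -0.745  0.14 ] [ 0.494 -0.619  0.156]
   hi [ 39 107  60  17 285] [ 0.5371 -0.6559  0.1479] [ 0.493 -0.725  0.14 ] [ 0.561 -0.598  0.156]
   hi [447 184  11   8  69] [0.5755 0.2487 0.1474] [0.567 0.237 0.14 ] [0.583 0.261 0.153]
```

View pics/crop0.png

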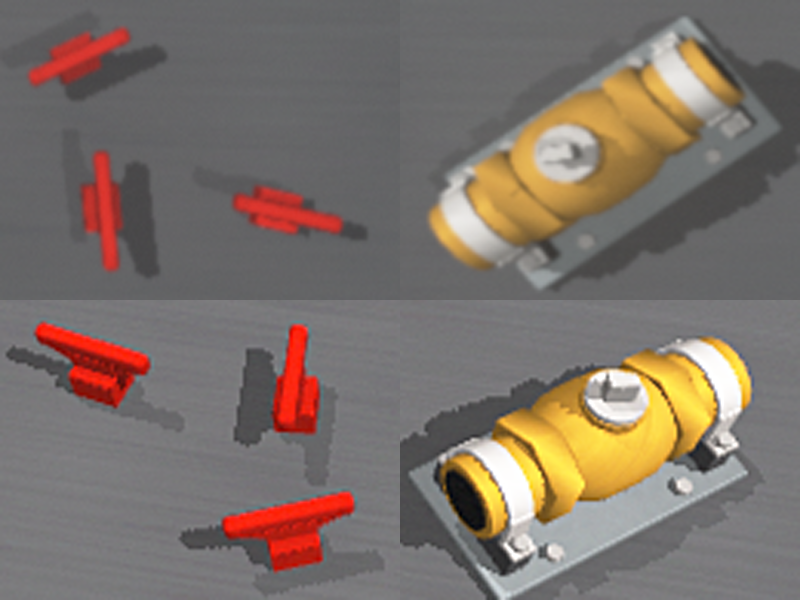

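```bash
python3 - <<'E'
from h import *
from station import bot
d=pickle.load(open("c0.pkl","rb"))
for n in ["top","scene"]:
    c=d[n];W=world(c);ok=c["range_z"]>0
    near=ok&(np.hypot(W[...,0]-.575,W[...,1]-.25)<.16)
    p=W[near&(W[...,2]>.004)&(W[...,2]<.135)]
    pl=W[near&(W[...,2]>.004)&(W[...,2]<.025)]
    r=cv2.minAreaRect((pl[:,:2]*1000).astype(np.float32));print(n,"plate",r)
    b=W[near&(W[...,2]>.085)&(W[...,2]<.125)]
    for lo,hi in((.144,.156),(.123,.133)):
        q=W[near&(np.hypot(W[...,0]-.575,W[...,1]-.25)<.04)&(W[...,2]>lo)&(W[...,2]<hi)]
        if len(q)<8: continue
        e,V=np.linalg.eigh(np.cov(q[:,:2].T)); 
        print(lo,len(q),q.mean(0).round(4),np.degrees(np.arctan2(V[1,1],V[0,1])),np.sqrt(e),cv2.minAreaRect((q[:,:2]*1000).astype(np.float32)))
    e,V=np.linalg.eigh(np.cov(b[:,:2].T));print("body dir",np.degrees(np.arctan2(V[1,1],V[0,1])),b.mean(0))
s=bot.sense();print(quatR(s["tcp_rot"]).as_matrix().round(3))
E
```

```text
top plate ((574.7639770507812, 250.25308227539062), (311.97723388671875, 316.289794921875), 12.216368675231934)
0.144 63 [0.5749 0.2504 0.1502] 101.65783897603112 [0.00355588 0.00669729] ((574.945068359375, 250.80645751953125), (11.772168159484863, 21.642244338989258), 10.738519668579102)
0.123 284 [0.575  0.2488 0.1287] 178.1378547580592 [0.01206943 0.01291796] ((574.5546264648438, 251.34432983398438), (43.94007110595703, 45.45058822631836), 79.93538665771484)
body dir 128.48197789680432 [0.57347743 0.24699493 0.10294526]
scene plate ((581.4093627929688, 251.10316467285156), (302.9493713378906, 298.8891906738281), 51.06939697265625)
0.144 55 [0.5749 0.2492 0.1487] 104.95717764246331 [0.00370419 0.00671771] ((574.33154296875, 248.5047149658203), (12.686077117919922, 22.22675132751465), 11.335162162780762)
0.123 214 [0.5793 0.247  0.1281] 67.56991489634777 [0.01113593 0.01293153] ((575.217529296875, 248.2230987548828), (43.22676086425781, 45.357086181640625), 48.75341033935547)
body dir 127.42273055993051 [0.58686406 0.2444808  0.10185133]
[[ 0.41   0.912 -0.001]
 [ 0.912 -0.41  -0.001]
 [-0.002 -0.    -1.   ]]
```

```bash
cat >> h.py <<'E'
def tgt(yaw):  # tool down, tool x at yaw deg
    a=np.radians(yaw); x=np.array([np.cos(a),np.sin(a),0]); z=np.array([0,0,-1.]); return R.from_matrix(np.stack([x,np.cross(z,x),z],1))
def row(s,pos,yaw):
    R0=quatR(s["tcp_rot"]); d=R0.inv().apply(np.array(pos)-s["ee_pos"])*100
    t=np.degrees((R0.inv()*tgt(yaw)).as_rotvec())/5
    return np.r_[d,t].round(3).tolist()
def st():
    from station import bot
    s=bot.sense(); X=quatR(s["tcp_rot"]).as_matrix()
    print("t",round(s["time_s"],2),"p",s["ee_pos"].round(4),"yaw",np.degrees(np.arctan2(X[1,0],X[0,0])).round(2),"tilt",X[:2,2].round(4),"F",s["contact_force"].round(2),"T",s["torque"].round(3),"w",round(s["width"],4),"q6",s["q"][5].round(2));return s
E
python3 - <<'E'
from h import *
s=st();print(row(s,[.509,-.1685,.2],96.3))
d=pickle.load(open("c0.pkl","rb"));c=d["top"];W=world(c)
p=c["pixels"].astype(int)
near=(c["range_z"]>0)&(np.hypot(W[...,0]-.575,W[...,1]-.25)<.15)
hsv=cv2.cvtColor(c["pixels"],cv2.COLOR_BGR2HSV)
m=near&(W[...,2]>.006)&(W[...,2]<.014)
pl=W[m];print(len(pl),cv2.minAreaRect((pl[:,:2]*1000).astype(np.float32)))
m=near&(W[...,2]>.03)&(W[...,2]<.125);pl=W[m]
print(len(pl),cv2.minAreaRect((pl[:,:2]*1000).astype(np.float32)))
E
```

```text
t 0.15 p [0.2562 0.5696 0.2387] yaw 65.78 tilt [-0.0008 -0.0013] F [-0.28 -0.97  0.6 ] T [-0.02   0.009  0.012] w 0.0865 q6 -0.13
[-56.93, 53.34, 3.943, -0.007, 0.016, -6.105]
1019 ((578.4402465820312, 242.843994140625), (273.4739990234375, 256.4275817871094), 37.11796188354492)
3734 ((575.0416870117188, 251.185302734375), (101.92889404296875, 241.34368896484375), 38.29679870605469)
```

Three red handles match the description in the top view:

| Pixel (top view) | Distance from base |
|---|---|
| (361,267) | 0.536 m |
| (435,268) | 0.611 m |
| (351,211) | 0.656 m |

I'll take the one at (361,267). It is the nearest, and the enlarged crop shows it upright. Its bar measures 98 x 14 mm with the top at 63 mm, which fits.

Request:
{"method": "carry_out", "body": {"rows": [[-28,27,2,0,0,-3],[-28,27,2,0,0,-3],[-28,27,2,0,0,-3],[-28,27,2,0,0,-3],[-28,27,2,0,0,-3],[-28,27,2,0,0,-3],[-28,27,2,0,0,-3],[-28,27,2,0,0,-3],[-28,27,2,0,0,-3],[-57,53.3,4,0,0,-6.1],[-57,53.3,4,0,0,-6.1],[-57,53.3,4,0,0,-6.1],[-57,53.3,4,0,0,-6.1],[-57,53.3,4,0,0,-6.1],[-57,53.3,4,0,0,-6.1],[-57,53.3,4,0,0,-6.1],[-57,53.3,4,0,0,-6.1],[-57,53.3,4,0,0,-6.1],[-57,53.3,4,0,0,-6.1],[-57,53.3,4,0,0,-6.1]], "hand": 1}}

```text
time_s: 1.82
ee_pos: [0.5092, -0.1749, 0.1989]
tcp_rot: [0.001, 0.669, 0.743, -0.002]
contact_force: [-0.3, -0.3, 0.1]
width: 0.0871
```

```bash
cat >> h.py <<'E'
def wristworld(c,s,z0=None):
    # per-pixel world points from fisheye depth
    K=c["camera_matrix"];v,u=np.indices(c["range_z"].shape)
    x=(u-K[0,2])/K[0,0];y=(v-K[1,2])/K[1,1];th=np.hypot(x,y)+1e-9
    z=c["range_z"];t=np.tan(np.minimum(th,1.5))
    P=np.stack([z*t*x/th,z*t*y/th,z],-1)
    H=np.array(c["hand_eye"]);P=P@H[:3,:3].T+H[:3,3]
    return P@quatR(s["tcp_rot"]).as_matrix().T+s["ee_pos"]
E
python3 - <<'E'
from h import *
from station import bot
s=st();c=bot.capture("wrist");cv2.imwrite("pics/w1.png",c["pixels"])
W=wristworld(c,s);m=red(c)&(W[...,2]>.055)&(W[...,2]<.075)
k,l,q,_=cv2.connectedComponentsWithStats(m.astype(np.uint8))
for i in range(1,k):
    if q[i,4]>80:print(q[i],cv2.minAreaRect((W[l==i][:,:2]*1000).astype(np.float32)),np.median(W[l==i][:,2]))
E
```

```text
t 1.82 p [ 0.5092 -0.1749  0.1989] yaw 96.02 tilt [-0.0005 -0.0038] F [-0.34 -0.31  0.11] T [0.106 0.09  0.001] w 0.0871 q6 -2.15
[319 146  15 102 610] ((506.7970886230469, -169.22802734375), (98.06590270996094, 13.013402938842773), 6.665459632873535) 0.06418183060427136
[124 166  83  36 698] ((507.4527893066406, -336.76104736328125), (98.77437591552734, 12.595520973205566), 79.64923858642578) 0.06303465001562031
[332 169   3  42 102] ((498.0974426269531, -163.7541046142578), (39.5721435546875, 2.087387800216675), 6.570586204528809) 0.06194173553374897
[312 297  69  20 499] ((632.9230346679688, -132.71517944335938), (12.011128425598145, 77.47765350341797), 24.591073989868164) 0.06180156524274841
```

View pics/w1.png

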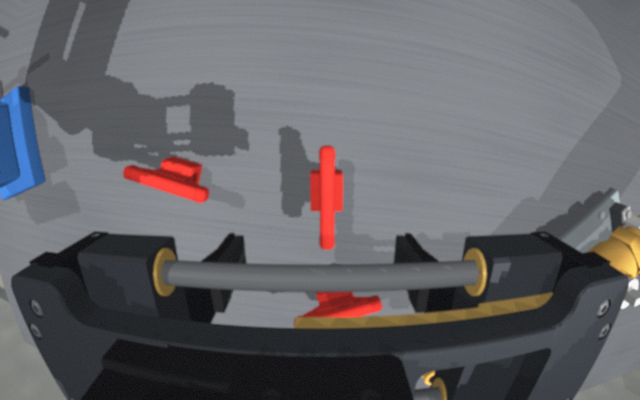

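The target's bar lies upright at (327,195) in the wrist view. All three cameras agree on (0.508,-0.169) at yaw 6.5°. I'll descend onto it.

```bash
python3 -c "
from h import *
s=st();print(row(s,[.5083,-.169,.12],96.5),row(s,[.5083,-.169,.052],96.5))"
```

```text
t 1.87 p [ 0.5086 -0.1729  0.1987] yaw 96.02 tilt [-0.0015 -0.002 ] F [-1.39  0.09  1.02] T [0.062 0.052 0.03 ] w 0.0873 q6 -2.15
[0.403, 0.022, 7.873, -0.019, 0.021, -0.097] [0.416, 0.033, 14.673, -0.019, 0.021, -0.097]
```

Request:
{"method": "carry_out", "body": {"rows": [[0.4,0,2,0,0,-0.1],[0.4,0,4,0,0,-0.1],[0.4,0,6,0,0,-0.1],[0.4,0,8,0,0,-0.1],[0.4,0,10,0,0,-0.1],[0.4,0,11.5,0,0,-0.1],[0.4,0,13,0,0,-0.1],[0.4,0,14,0,0,-0.1],[0.4,0,14.7,0,0,-0.1],[0.4,0,14.7,0,0,-0.1],[0.4,0,14.7,0,0,-0.1],[0.4,0,14.7,0,0,-0.1]]}}

```text
time_s: 2.87
ee_pos: [0.5087, -0.1693, 0.0527]
tcp_rot: [0.001, 0.666, 0.746, -0.001]
contact_force: [-0.2, -0.3, 0.4]
width: 0.0871
```

```bash
python3 -c "
from h import *
s=st();print(row(s,[.5083,-.169,.052],96.5))"
```

```text
t 2.87 p [ 0.5087 -0.1693  0.0527] yaw 96.52 tilt [-0.0001 -0.0026] F [-0.16 -0.27  0.37] T [ 0.01   0.067 -0.011] w 0.0871 q6 -2.15
[0.036, -0.033, 0.069, -0.005, 0.029, 0.005]
```

Aligned, so I'll close.

Request:
{"method": "carry_out", "body": {"rows": [[0,0,0,0,0,0],[0,0,0,0,0,0],[0,0,0,0,0,0],[0,0,0,0,0,0],[0,0,0,0,0,0],[0,0,0,0,0,0],[0,0,0,0,0,0],[0,0,0,0,0,0],[0,0,0,0,0,0],[0,0,0,0,0,0]], "hand": -1}}

```text
time_s: 3.7
ee_pos: [0.5086, -0.1693, 0.0527]
tcp_rot: [0.001, 0.666, 0.746, -0.001]
contact_force: [0.0, 0.6, 1.4]
width: 0.0281
```

```bash
python3 -c "
from h import *
s=st()"
```

```text
t 3.7 p [ 0.5086 -0.1693  0.0527] yaw 96.52 tilt [-0.0002 -0.0025] F [0.05 0.61 1.39] T [0.041 0.007 0.036] w 0.0281 q6 -2.15
```

Request:
{"method": "carry_out", "body": {"rows": [[0,0,0,0,0,0],[0,0,0,0,0,0],[0,0,0,0,0,0],[0,0,0,0,0,0],[0,0,0,0,0,0],[0,0,0,0,0,0]]}}

```text
time_s: 4.2
ee_pos: [0.5085, -0.1692, 0.0525]
tcp_rot: [0.001, 0.666, 0.746, -0.001]
contact_force: [-0.4, 0.3, -0.5]
width: 0.0138
```

```bash
python3 -c "
from h import *
s=st()"
```

```text
t 4.2 p [ 0.5085 -0.1692  0.0525] yaw 96.52 tilt [-0.0004 -0.0024] F [-0.45  0.27 -0.48] T [ 0.109 -0.054 -0.01 ] w 0.0138 q6 -2.15
```

The opening is 14 mm, so it's gripped. Lifting.

Request:
{"method": "carry_out", "body": {"rows": [[0,0,-1,0,0,0],[0,0,-3,0,0,0],[0,0,-6,0,0,0],[0,0,-9,0,0,0],[0,0,-12,0,0,0],[0,0,-15,0,0,0],[0,0,-18,0,0,0],[0,0,-20,0,0,0],[0,0,-21,0,0,0],[0,0,-21,0,0,0],[0,0,-21,0,0,0],[0,0,-21,0,0,0]]}}

```text
time_s: 5.2
ee_pos: [0.5076, -0.1682, 0.2604]
tcp_rot: [-0.001, 0.666, 0.746, -0.001]
contact_force: [-0.0, -0.4, -2.7]
width: 0.0137
```

```bash
python3 -c "
from h import *
from station import bot
s=st()
for n in ['wrist','top','scene']:
    c=bot.capture(n);cv2.imwrite(f'pics/{n}2.png',c['pixels'])
    W=wristworld(c,s) if n=='wrist' else world(c)
    z=s['ee_pos'][2]
    m=red(c)&(W[...,2]>z)&(W[...,2]<z+.02)&(np.hypot(W[...,0]-s['ee_pos'][0],W[...,1]-s['ee_pos'][1])<.07)
    print(n,m.sum())
    if m.sum()>20:print(cv2.minAreaRect((W[m][:,:2]*1000).astype(np.float32)),np.median(W[m],0))
print(row(s,[.575,.25,.262],13.5), row(s,[.575,.25,.262],96.5))
"
```

```text
t 5.2 p [ 0.5076 -0.1682  0.2604] yaw 96.52 tilt [-0.0034 -0.0009] F [-0.04 -0.39 -2.73] T [0.072 0.045 0.074] w 0.0137 q6 -2.15
wrist 3348
((495.1724548339844, -169.99388122558594), (77.09703826904297, 14.250165939331055), 5.845946788787842) [ 0.48213165 -0.1707517   0.27211241]
top 80
((547.2887573242188, -161.68655395507812), (20.713594436645508, 13.67061710357666), 11.603979110717773) [ 0.54804099 -0.16160136  0.27199007]
scene 184
((511.5616149902344, -169.15086364746094), (96.5430908203125, 14.517073631286621), 8.028485298156738) [ 0.53192273 -0.16631532  0.27097867]
[40.786, 11.447, -0.22, -0.029, 0.034, 16.605] [40.786, 11.447, -0.22, -0.04, 0.006, 0.005]
```

View pics/wrist2.png

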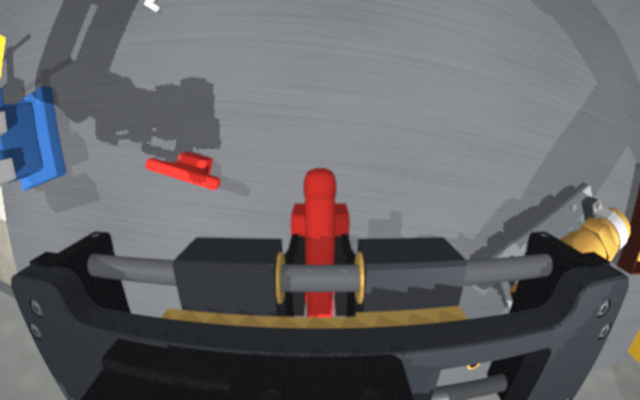

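The handle hangs straight in the jaws at (320,240), centred to about 1–2 mm. Next I'll carry it to above the stem.

Request:
{"method": "carry_out", "body": {"rows": [[3,1,-0.2,0,0,1],[6,2,-0.2,0,0,2],[9,3,-0.2,0,0,3],[12,3.5,-0.2,0,0,4],[15,4,-0.2,0,0,5.5],[18,5,-0.2,0,0,7],[21,6,-0.2,0,0,8.5],[24,7,-0.2,0,0,10],[27,8,-0.2,0,0,11.4],[30,9,-0.2,0,0,12.7],[33,10,-0.2,0,0,14],[36,10.5,-0.2,0,0,15],[39,11,-0.2,0,0,16],[40.8,11.4,-0.2,0,0,16.6],[40.8,11.4,-0.2,0,0,16.6],[40.8,11.4,-0.2,0,0,16.6],[40.8,11.4,-0.2,0,0,16.6],[40.8,11.4,-0.2,0,0,16.6]]}}

```text
time_s: 6.85
ee_pos: [0.5746, 0.2489, 0.2613]
tcp_rot: [0.0, 0.993, 0.118, -0.002]
contact_force: [1.1, -0.3, -2.8]
width: 0.0139
```

```bash
cat > look.py <<'E'
from h import *
from station import bot
import sys
tag=sys.argv[1]
s=st()
for n in ['wrist','top','scene']:
    c=bot.capture(n);cv2.imwrite(f'pics/{n}{tag}.png',c['pixels'])
    W=wristworld(c,s) if n=='wrist' else world(c)
    z=s['ee_pos'][2];p=s['ee_pos']
    m=red(c)&(W[...,2]>z-.0)&(W[...,2]<z+.02)&(np.hypot(W[...,0]-p[0],W[...,1]-p[1])<.07)
    if m.sum()>20:
        r=cv2.minAreaRect((W[m][:,:2]*1000).astype(np.float32));b=cv2.boxPoints(r)-p[:2]*1000
        X=quatR(s['tcp_rot']).as_matrix()[:2,:2]
        print(n,'bar rect in tool xy',(b@X).round(1).tolist(),r[2])
    q=(c['range_z']>0)&(np.hypot(W[...,0]-.575,W[...,1]-.25)<.02)&(W[...,2]>.144)&(W[...,2]<.156)
    print('  stem px',q.sum(), cv2.minAreaRect((W[q][:,:2]*1000).astype(np.float32)) if q.sum()>8 else '')
E
python3 look.py 3
```

```text
t 6.85 p [0.5746 0.2489 0.2613] yaw 13.5 tilt [-0.0045 -0.0015] F [ 1.12 -0.29 -2.79] T [-0.133  0.05   0.004] w 0.0139 q6 0.05
wrist bar rect in tool xy [[-7.7, -50.6], [-7.1, 25.5], [7.2, 25.4], [6.5, -50.7]] 13.96009349822998
  stem px 0 
top bar rect in tool xy [[-6.8, -3.0], [-7.8, 50.2], [6.1, 50.5], [7.1, -2.8]] 12.442535400390625
  stem px 9 ((572.1940307617188, 242.7586669921875), (2.777446746826172, 7.193877220153809), 19.845439910888672)
scene bar rect in tool xy [[-4.2, 9.7], [-8.2, 52.2], [6.5, 53.6], [10.4, 11.0]] 8.154057502746582
  stem px 60 ((574.867431640625, 248.51890563964844), (13.147186279296875, 22.174560546875), 10.04906177520752)
```

View pics/scene3.png

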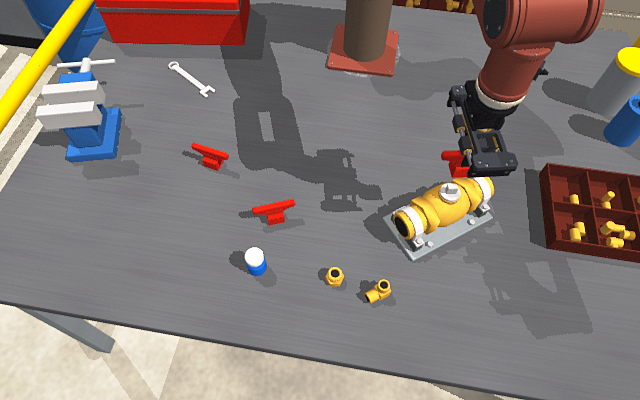

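View pics/wrist3.png

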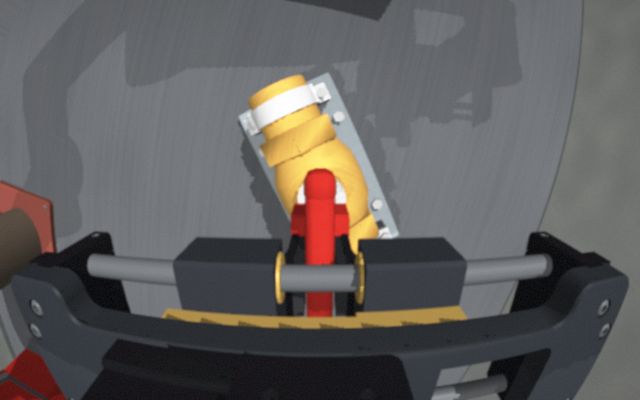

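The bar's ends read -50.6 mm (wrist) and +50.3 mm (top) about the TCP, so the handle is centred in the jaws. Compared with the bar in the same image, both fixed cameras put the stem at (0.575,0.251), at about 102°. I'll lower it to just above the stem.

```bash
python3 -c "
from h import *
s=st();print(row(s,[.575,.251,.2065],12))"
```

```text
t 7.0 p [0.5748 0.249  0.2619] yaw 13.46 tilt [-0.0036 -0.001 ] F [-0.41  0.04 -2.57] T [-0.09   0.074  0.022] w 0.0139 q6 0.05
[0.084, -0.189, 5.54, 0.002, 0.042, 0.292]
```

Request:
{"method": "carry_out", "body": {"rows": [[0.08,-0.19,1,0,0.04,0.3],[0.08,-0.19,2,0,0.04,0.3],[0.08,-0.19,3,0,0.04,0.3],[0.08,-0.19,4,0,0.04,0.3],[0.08,-0.19,4.8,0,0.04,0.3],[0.08,-0.19,5.3,0,0.04,0.3],[0.08,-0.19,5.5,0,0.04,0.3],[0.08,-0.19,5.5,0,0.04,0.3],[0.08,-0.19,5.5,0,0.04,0.3],[0.08,-0.19,5.5,0,0.04,0.3]]}}

```text
time_s: 7.83
ee_pos: [0.5754, 0.2512, 0.2077]
tcp_rot: [-0.0, 0.995, 0.104, 0.001]
contact_force: [-0.6, 0.5, -2.6]
width: 0.0137
```

```bash
python3 look.py 4; python3 -c "
import cv2
a=cv2.imread('pics/scene4.png')[150:250,390:510];b=cv2.imread('pics/top4.png')[180:290,110:240]
import numpy as np
cv2.imwrite('pics/c4.png',np.hstack([cv2.resize(a,(400,334),interpolation=2),cv2.resize(b,(400,334),interpolation=2)]))"
```

```text
t 7.83 p [0.5754 0.2512 0.2077] yaw 11.97 tilt [0.001  0.0002] F [-0.63  0.52 -2.61] T [-0.037  0.023  0.001] w 0.0137 q6 0.08
wrist bar rect in tool xy [[-7.9, -50.5], [-7.2, 25.8], [7.1, 25.7], [6.4, -50.6]] 12.477810859680176
  stem px 0 
top bar rect in tool xy [[-7.7, 0.4], [-7.3, 50.5], [6.3, 50.4], [5.9, 0.3]] 12.34937572479248
  stem px 0 
scene bar rect in tool xy [[-6.9, 11.7], [-6.7, 52.8], [7.0, 52.7], [6.7, 11.6]] 12.374262809753418
  stem px 4
```

View pics/c4.png

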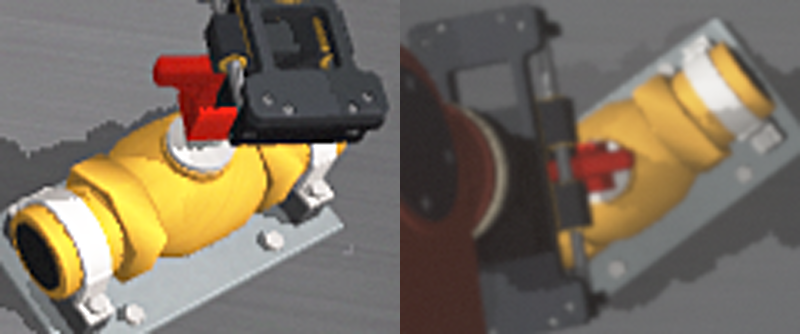

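View pics/wrist4.png

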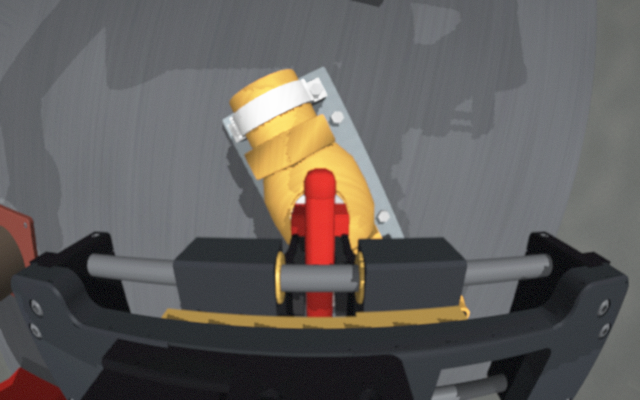

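The crop shows the boss over the stem, and the gland ring shows evenly on both sides of it in the wrist view at (297,203) and (343,203). I'll lower slowly while watching the force.

Request:
{"method": "carry_out", "body": {"rows": [[-0.03,0,0.1,0,0,0],[-0.03,0,0.2,0,0,0],[-0.03,0,0.3,0,0,0],[-0.03,0,0.4,0,0,0],[-0.03,0,0.5,0,0,0],[-0.03,0,0.55,0,0,0],[-0.03,0,0.6,0,0,0],[-0.03,0,0.6,0,0,0]]}}

```text
time_s: 8.65
ee_pos: [0.5749, 0.251, 0.2014]
tcp_rot: [0.0, 0.995, 0.104, 0.0]
contact_force: [0.5, 0.2, -2.2]
width: 0.0136
```

```bash
python3 -c "
from h import *
s=st()"
```

```text
t 8.65 p [0.5749 0.251  0.2014] yaw 11.96 tilt [0.0006 0.0001] F [ 0.5   0.18 -2.21] T [-0.152  0.013 -0.03 ] w 0.0136 q6 0.08
```

Request:
{"method": "carry_out", "body": {"rows": [[0,0,0.05,0,0,0],[0,0,0.1,0,0,0],[0,0,0.1,0,0,0]]}}

```text
time_s: 8.9
ee_pos: [0.5749, 0.251, 0.2002]
tcp_rot: [0.0, 0.995, 0.104, 0.0]
contact_force: [0.2, 0.3, -2.8]
width: 0.0136
```

```bash
python3 -c "
from h import *
s=st()"
```

```text
t 8.9 p [0.5749 0.251  0.2002] yaw 11.96 tilt [ 0.0004 -0.    ] F [ 0.2   0.32 -2.82] T [-0.08   0.063 -0.004] w 0.0136 q6 0.08
```

Request:
{"method": "carry_out", "body": {"rows": [[0,0,0.05,0,0,0],[0,0,0.1,0,0,0],[0,0,0.15,0,0,0],[0,0,0.15,0,0,0]]}}

```text
time_s: 9.23
ee_pos: [0.5748, 0.251, 0.1986]
tcp_rot: [0.0, 0.995, 0.104, 0.0]
contact_force: [0.1, 0.4, -2.6]
width: 0.0137
```

```bash
python3 -c "
from h import *
s=st()"
```

```text
t 9.23 p [0.5748 0.251  0.1986] yaw 11.96 tilt [ 0.0002 -0.0001] F [ 0.1   0.37 -2.63] T [-0.035  0.061  0.033] w 0.0137 q6 0.08
```

There's no contact force with the underside 4 mm below the stem top, so the socket is entering directly. I'll continue gently.

Request:
{"method": "carry_out", "body": {"rows": [[0,0,0.05,0,0,0],[0,0,0.1,0,0,0],[0,0,0.15,0,0,0],[0,0,0.2,0,0,0],[0,0,0.25,0,0,0],[0,0,0.3,0,0,0],[0,0,0.3,0,0,0]]}}

```text
time_s: 9.82
ee_pos: [0.5747, 0.251, 0.1954]
tcp_rot: [0.0, 0.995, 0.104, 0.0]
contact_force: [0.1, 0.4, -3.4]
width: 0.0136
```

```bash
python3 -c "
from h import *
s=st()"; python3 look.py 5;  python3 -c "
import cv2
a=cv2.imread('pics/scene5.png')[150:250,390:510];b=cv2.imread('pics/top5.png')[180:290,110:240]
import numpy as np
cv2.imwrite('pics/c5.png',np.hstack([cv2.resize(a,(400,334),interpolation=2),cv2.resize(b,(400,334),interpolation=2)]))"
```

```text
t 9.82 p [0.5747 0.251  0.1954] yaw 11.96 tilt [ 0.     -0.0002] F [ 0.07  0.37 -3.42] T [-0.157  0.114 -0.01 ] w 0.0136 q6 0.08
t 9.82 p [0.5747 0.251  0.1954] yaw 11.96 tilt [ 0.     -0.0002] F [ 0.07  0.37 -3.42] T [-0.157  0.114 -0.01 ] w 0.0136 q6 0.08
wrist bar rect in tool xy [[-7.9, -50.5], [-7.2, 26.0], [7.2, 25.9], [6.4, -50.7]] 12.498211860656738
  stem px 0 
top bar rect in tool xy [[-7.1, -1.2], [-7.7, 51.0], [6.1, 51.2], [6.7, -1.0]] 11.304601669311523
  stem px 2 
scene bar rect in tool xy [[-4.6, 9.5], [-7.7, 52.4], [6.0, 53.4], [9.1, 10.5]] 7.790445804595947
  stem px 23 ((590.6737670898438, 247.7960968017578), (2.4241819381713867, 16.771739959716797), 13.912553787231445)
```

View pics/c5.png

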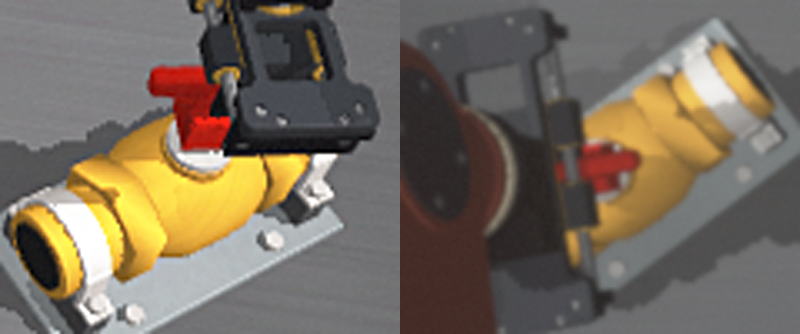

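The boss is now going down over the stem, with no force. Continuing down.

Request:
{"method": "carry_out", "body": {"rows": [[0,0,0.1,0,0,0],[0,0,0.2,0,0,0],[0,0,0.3,0,0,0],[0,0,0.4,0,0,0],[0,0,0.5,0,0,0],[0,0,0.6,0,0,0],[0,0,0.7,0,0,0],[0,0,0.8,0,0,0],[0,0,0.9,0,0,0],[0,0,1,0,0,0],[0,0,1.1,0,0,0],[0,0,1.2,0,0,0],[0,0,1.3,0,0,0],[0,0,1.3,0,0,0]]}}

```text
time_s: 11.13
ee_pos: [0.5747, 0.2509, 0.1823]
tcp_rot: [0.0, 0.995, 0.104, -0.0]
contact_force: [0.1, 0.4, -2.2]
width: 0.0136
```

```bash
python3 -c "
from h import *
s=st()"
```

```text
t 11.13 p [0.5747 0.2509 0.1823] yaw 11.96 tilt [-0.0001 -0.0002] F [ 0.09  0.39 -2.2 ] T [-0.171  0.067  0.004] w 0.0136 q6 0.08
```

Request:
{"method": "carry_out", "body": {"rows": [[0,0,0.05,0,0,0],[0,0,0.1,0,0,0],[0,0,0.15,0,0,0],[0,0,0.15,0,0,0]]}}

```text
time_s: 11.47
ee_pos: [0.5746, 0.2509, 0.1806]
tcp_rot: [0.0, 0.995, 0.104, -0.0]
contact_force: [1.0, -0.6, -2.1]
width: 0.0142
```

```bash
python3 -c "
from h import *
s=st()"
```

```text
t 11.47 p [0.5746 0.2509 0.1806] yaw 11.96 tilt [-0.0003 -0.0003] F [ 1.02 -0.56 -2.15] T [-0.083  0.019 -0.008] w 0.0142 q6 0.08
```

Request:
{"method": "carry_out", "body": {"rows": [[0,0,0.03,0,0,0],[0,0,0.06,0,0,0],[0,0,0.06,0,0,0]]}}

```text
time_s: 11.72
ee_pos: [0.5747, 0.2509, 0.1806]
tcp_rot: [0.0, 0.995, 0.104, -0.0]
contact_force: [-0.3, -0.3, 2.1]
width: 0.0144
```

```bash
python3 -c "
from h import *
s=st()"
```

```text
t 11.72 p [0.5747 0.2509 0.1806] yaw 11.96 tilt [ 0.     -0.0002] F [-0.25 -0.31  2.06] T [-0.167  0.394  0.05 ] w 0.0144 q6 0.08
```

It's seated: contact is at TCP z 0.1806 against 0.1805 expected, with about 5 N of push. Now I'll turn it clockwise slowly.

Request:
{"method": "carry_out", "body": {"rows": [[0,0,0,0,0,0],[0,0,0,0,0,0],[0,0,0,0,0,0],[0,0,0,0,0,0.3],[0,0,0,0,0,0.6],[0,0,0,0,0,0.9],[0,0,0,0,0,1.2],[0,0,0,0,0,1.5],[0,0,0,0,0,1.8],[0,0,0,0,0,2.1],[0,0,0,0,0,2.4],[0,0,0,0,0,2.7],[0,0,0,0,0,3],[0,0,0,0,0,3]]}}

```text
time_s: 12.88
ee_pos: [0.5752, 0.2512, 0.1806]
tcp_rot: [-0.0, 1.0, -0.027, 0.001]
contact_force: [1.2, 1.0, -2.3]
width: 0.0137
```

```bash
python3 -c "
from h import *
s=st()"
```

```text
t 12.88 p [0.5752 0.2512 0.1806] yaw -3.06 tilt [0.0014 0.0002] F [ 1.17  1.03 -2.32] T [ 0.146 -0.397  0.282] w 0.0137 q6 0.34
```

The moment about z is 0.28 N m, which matches the packing friction, so the stem is turning with the handle. Continuing.

Request:
{"method": "carry_out", "body": {"rows": [[0,0,0,0,0,0.4],[0,0,0,0,0,0.8],[0,0,0,0,0,1.2],[0,0,0,0,0,1.6],[0,0,0,0,0,2],[0,0,0,0,0,2.4],[0,0,0,0,0,2.8],[0,0,0,0,0,3.2],[0,0,0,0,0,3.6],[0,0,0,0,0,4],[0,0,0,0,0,4.4],[0,0,0,0,0,4.8],[0,0,0,0,0,5.2],[0,0,0,0,0,5.6],[0,0,0,0,0,6],[0,0,0,0,0,6.4],[0,0,0,0,0,6.8],[0,0,0,0,0,7.2],[0,0,0,0,0,7.6],[0,0,0,0,0,7.6]]}}

```text
time_s: 14.55
ee_pos: [0.5757, 0.2511, 0.1807]
tcp_rot: [-0.0, 0.936, -0.351, 0.001]
contact_force: [2.4, -0.0, -2.8]
width: 0.0137
```

```bash
python3 -c "
from h import *
s=st()"
```

```text
t 14.55 p [0.5757 0.2511 0.1807] yaw -41.07 tilt [0.0025 0.0001] F [ 2.41 -0.03 -2.81] T [-0.119 -0.364  0.267] w 0.0137 q6 1.0
```

Request:
{"method": "carry_out", "body": {"rows": [[0,0,0,0,0,0.2],[0,0,0,0,0,0.4],[0,0,0,0,0,0.6],[0,0,0,0,0,0.8],[0,0,0,0,0,1],[0,0,0,0,0,1.2],[0,0,0,0,0,1.4],[0,0,0,0,0,1.4]]}}

```text
time_s: 15.22
ee_pos: [0.5758, 0.251, 0.1806]
tcp_rot: [-0.001, 0.913, -0.408, 0.001]
contact_force: [2.5, 0.0, -2.3]
width: 0.0139
```

```bash
python3 -c "
from h import *
s=st()"; python3 look.py 6
```

```text
t 15.22 p [0.5758 0.251  0.1806] yaw -48.15 tilt [0.0027 0.    ] F [ 2.49  0.03 -2.33] T [-0.146 -0.293  0.259] w 0.0139 q6 1.13
t 15.22 p [0.5758 0.251  0.1806] yaw -48.15 tilt [0.0027 0.    ] F [ 2.49  0.03 -2.33] T [-0.146 -0.293  0.259] w 0.0139 q6 1.13
wrist bar rect in tool xy [[-7.9, 27.0], [6.4, 27.1], [6.7, -50.2], [-7.6, -50.2]] 41.60817337036133
  stem px 0 
top bar rect in tool xy [[-5.0, 51.7], [6.8, 51.0], [5.5, 28.6], [-6.2, 29.3]] 44.996612548828125
  stem px 0 
scene bar rect in tool xy [[-5.0, -9.2], [7.1, -8.7], [8.8, -47.8], [-3.4, -48.3]] 39.410030364990234
  stem px 21 ((590.4803466796875, 252.8861541748047), (7.64542293548584, 25.73284149169922), 4.312872409820557)
```

Request:
{"method": "carry_out", "body": {"rows": [[0,0,0,0,0,0.1],[0,0,0,0,0,0.2],[0,0,0,0,0,0.3],[0,0,0,0,0,0.4],[0,0,0,0,0,0.5],[0,0,0,0,0,0.5]]}}

```text
time_s: 15.87
ee_pos: [0.5758, 0.251, 0.1807]
tcp_rot: [-0.001, 0.904, -0.427, 0.001]
contact_force: [2.6, -0.1, -2.9]
width: 0.0138
```

```bash
python3 -c "
from h import *
s=st()"
```

```text
t 15.87 p [0.5758 0.251  0.1807] yaw -50.61 tilt [0.0028 0.    ] F [ 2.62 -0.07 -2.87] T [-0.15  -0.257  0.265] w 0.0138 q6 1.17
```

Request:
{"method": "carry_out", "body": {"rows": [[0,0,0,0,0,0.1],[0,0,0,0,0,0.2],[0,0,0,0,0,0.25],[0,0,0,0,0,0.25],[0,0,0,0,0,0.25],[0,0,0,0,0,0.25]]}}

```text
time_s: 16.37
ee_pos: [0.5758, 0.251, 0.1806]
tcp_rot: [-0.001, 0.899, -0.437, 0.001]
contact_force: [1.9, -0.4, -2.9]
width: 0.014
```

```bash
python3 -c "
from h import *
s=st()"
```

```text
t 16.37 p [0.5758 0.251  0.1806] yaw -51.86 tilt [0.0027 0.    ] F [ 1.86 -0.38 -2.92] T [-0.178 -0.363  0.264] w 0.014 q6 1.19
```

The handle is at 38.1° and square is 38.3°. The moment is still only packing friction, so it isn't against the stop. Releasing.

Request:
{"method": "carry_out", "body": {"rows": [[0,0,0,0,0,0],[0,0,0,0,0,0],[0,0,0,0,0,0],[0,0,0,0,0,0],[0,0,0,0,0,0],[0,0,0,0,0,0],[0,0,0,0,0,0],[0,0,0,0,0,0]], "hand": 0.2}}

```text
time_s: 17.03
ee_pos: [0.5758, 0.251, 0.1807]
tcp_rot: [-0.001, 0.899, -0.437, 0.001]
contact_force: [-0.3, 0.7, 1.1]
width: 0.0508
```

```bash
python3 -c "
from h import *
s=st()"
```

```text
t 17.03 p [0.5758 0.251  0.1807] yaw -51.86 tilt [0.0027 0.0001] F [-0.32  0.65  1.14] T [-0.065  0.081  0.026] w 0.0508 q6 1.19
```

Released with 51 mm of opening. Retreating straight up.

Request:
{"method": "carry_out", "body": {"rows": [[0,0,-1,0,0,0],[0,0,-2,0,0,0],[0,0,-4,0,0,0],[0,0,-6,0,0,0],[0,0,-8,0,0,0],[0,0,-11,0,0,0],[0,0,-14,0,0,0],[0,0,-14,0,0,0],[0,8,-14,0,0,0],[0,12,-14,0,0,0],[0,12,-14,0,0,0],[0,12,-14,0,0,0],[0,12,-14,0,0,0]]}}

```text
time_s: 18.12
ee_pos: [0.4803, 0.1762, 0.3219]
tcp_rot: [-0.001, 0.899, -0.438, 0.002]
contact_force: [0.3, 0.4, 0.7]
width: 0.0518
```

```bash
python3 - <<'E'
from h import *
from station import bot
s=st();im=[]
for n,b in (('top',(110,180,240,290)),('scene',(390,150,510,250)),('wrist',None)):
    c=bot.capture(n);W=wristworld(c,s) if n=='wrist' else world(c)
    m=red(c)&(W[...,2]>.177)&(W[...,2]<.2)&(np.hypot(W[...,0]-.575,W[...,1]-.25)<.07)
    print(n,m.sum(),cv2.minAreaRect((W[m][:,:2]*1000).astype(np.float32)) if m.sum()>10 else'',np.percentile(W[m][:,2],[5,50,95]) if m.sum()>10 else '')
    if b: im.append(cv2.resize(c['pixels'][b[1]:b[3],b[0]:b[2]],(400,334)))
    cv2.imwrite(f'pics/{n}7.png',c['pixels'])
cv2.imwrite('pics/c7.png',np.hstack(im))
E
```

```text
t 18.12 p [0.4803 0.1762 0.3219] yaw -51.92 tilt [0.0052 0.0006] F [0.29 0.39 0.74] T [-0.083  0.141 -0.031] w 0.0518 q6 1.1
top 303 ((574.465576171875, 250.0672607421875), (99.02577209472656, 13.209986686706543), 39.67544937133789) [0.18981245 0.19275104 0.19531323]
scene 365 ((576.3270874023438, 248.4847412109375), (100.4632797241211, 14.025701522827148), 40.49433898925781) [0.18067875 0.19045802 0.19384655]
wrist 1555 ((572.8328247070312, 248.9900360107422), (98.56941223144531, 14.127241134643555), 39.78572082519531) [0.18977603 0.19200163 0.19338633]
```

View pics/c7.png

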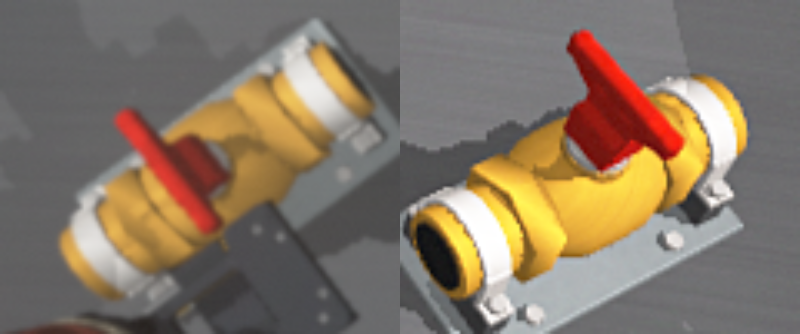

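View pics/scene7.png

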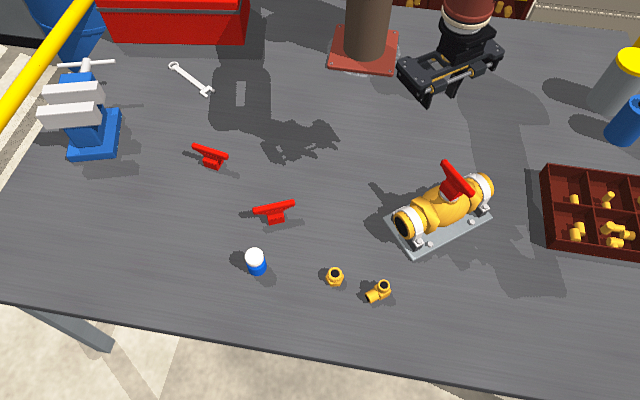

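The handle sits upright on the stem and square across the pipe, at (454,180) in the scene view. The bystanders are where they started.

```bash
python3 -c "
from station import bot
print(bot.job_done())"
```

```text
the job is handed in; nothing more can be done
None
```

The nearest red handle is back on the valve stem, seated on the gland, turned clockwise to the square closed position and let go. I handed the job in at about 18 s; it gives no verdict, so this rests on my own checks.

- **Fitting:** I lined the handle up with the stem angle seen in the cameras, about 26° clockwise of the pipe. It went straight over the flats, so no turning search was needed. The readings between steps showed almost no force, and the seating push was about 5 N.
- **Closing:** I turned it about 64°. The moment stayed near 0.27 N m, which is just packing friction, so it never reached the stop. I ended the turn on the measured angle rather than by feeling for the stop.
- **Last checks:**
  - The bar is at 39.7–40.5° in the three cameras, against about 38.3° for square. That is 1–2° off, with 8° allowed.
  - The bar top is at about 0.192 m, the height expected when fully home.
  - The measured centre agrees with the stem within the cameras' 2 mm error.
  - The gripper is clear, and the adapter, elbow, jar and the other two handles look unmoved in the scene picture.
- **Disagreement:** the top and scene cameras differed by about 2 mm in y for both the handle and the stem. I got round this by comparing handle and stem within the same image.

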